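# Gather loose hardware in the marked corner of a tote

### The job

Take the steel ball off the green tape roll and lower it gently into the blue tote, keeping hold of it until it is down at the bottom, then let it go. Then pick the tote up by its black bar handle, clear of the bench, tilt it until the ball and both nuts have slid together into the yellow-marked corner, and finish still holding it up, still and tilted like that. Leave everything else on the bench where it is.

Things in the scene. Friction and masses are not known exactly. Their poses are not given: they have to be found in the camera images.
- tote: open blue plastic tote, outside 250 (its x) x 160 (its y) x 60 mm high, walls and floor 4 mm, about 350 g, loose. Origin: centre of its underside, z up. A black bar handle crosses above its middle along y. Its -x +y corner is marked yellow (floor patch 60 x 60 mm, outer corner faces). Smooth inside: the oily nuts slide from about 17 to 20 degrees of tilt, later along a wall; the ball rolls sooner
- tote_handle (a point): middle of the bar handle, 85 mm above the tote's underside; axes as the tote's. The bar is 16 mm wide (along tote x), 20 mm high and 160 mm long (along tote y), with straight flat sides; it is fixed to the tote, top at 95 mm, underside at 75 mm above the tote's underside
- tote_corner (a point): the yellow-marked inner corner, at floor level: tote x -121, y +76, z 4 mm
- ball: polished steel ball, 32 mm diameter, about 134 g; it starts on top of the green tape roll. (The body's axes turn as it rolls: use the centre point)
- ball_center (a point): centre of the steel ball; at the start 29 mm above the bench; 16 mm above the tote's floor when it rests there
- nut0_center (a point): middle of a loose steel hex nut, 35 mm across corners, 16 mm high, 65 g, lying flat in the half of the tote (tote x above 0) away from the yellow corner
- nut1_center (a point): middle of the second, identical hex nut, in the same half of the tote
- tape_green: roll of green tape lying flat: 50 mm outside diameter, 25 mm hole, 19 mm high, loose; the ball sits on its hole. Origin: centre of its underside
- tape_yellow: roll of yellow tape lying flat, 90 mm diameter, 30 mm high, loose bystander. Origin: centre of its underside
- hex_keys: two black hex keys side by side, 75 x 30 mm, 6 mm high, loose bystander. Origin: underside
- stud: threaded stud with two nuts, 260 mm long along its y, 21 mm high, loose bystander. Origin: underside of its middle
- tin_lid: round brass-coloured tin lid, 90 mm diameter, 12 mm high, loose bystander. Origin: centre of its underside
- table: the workbench, top at height 0, with the equipment fixed on it: along the back (x above 0.8) from right to left a block of drill bits up to 210 mm high, a red tool tin 125 mm high and a white tray 50 mm high; at the right a blue vice 90 mm high. Unlisted at the far left: grinder 245 mm and blue bin 220 mm high

How it is judged (in metres and radians):
On the way, in this order (a step that is already met when the one before it is completed fails the run):
1. the fingers still hold the ball with its underside within 8 mm of the tote's floor (lowered, not dropped) (x of ball_center in the frame of tote between -0.121 and 0.121 m and y of ball_center in the frame of tote between -0.076 and 0.076 m and z of ball_center in the frame of tote below 0.028 m and contact force between ball and the fingers above 0.3 N), for 0.1 s.
2. the ball is let go and lies on the tote's floor (x of ball_center in the frame of tote between -0.121 and 0.121 m and y of ball_center in the frame of tote between -0.076 and 0.076 m and z of ball_center in the frame of tote below 0.028 m and contact force between ball and the fingers below 0.05 N), for 0.2 s.
At the end, for the whole second after the job is handed in: The fingers hold the tote still, tilted 12 to 57 degrees, its yellow corner more than 30 mm above the bench, touching neither the bench nor its fixed equipment, with the centres of the ball and both nuts within 95 mm (three in a row along a wall reach 87 mm) of the yellow inner corner (distance between each of ball_center, nut0_center, nut1_center and tote_corner below 0.095 m and angle between tote's own z axis and vertical between 0.2 and 1 rad and height (world z) of tote_corner above 0.03 m and contact force between tote and the fingers above 1 N and contact force between tote and table below 0.05 N and linear speed of tote below 0.03 m/s and angular speed of tote below 0.15 rad/s and linear speed of ball below 0.04 m/s); the arm keeps its last pose, push and grip.
It fails at once if the ball is dropped on or pressed into the tote with more than 30 N while the tote stands level (contact force between ball and tote above 30 N and angle between tote's own z axis and vertical below 0.1 rad).
It fails at once if the yellow tape, hex keys, stud or tin lid is moved more than 30 mm (distance of any of tape_yellow, hex_keys, stud, tin_lid from where it was at the start of the episode above 0.03 m).
It fails at once if the green tape roll is moved more than 60 mm (distance of tape_green from where it was at the start of the episode above 0.06 m).
It also fails if it takes over 58 s, if anything falls off the work surface, if the arm or the gripper's body presses on something with over 40 N, if the wrist force passes 120 N, or if a joint passes its speed limit or range.

### The arm

A 6-joint arm with a two-finger parallel gripper is mounted at the origin on the work surface. World frame = base frame: x ahead of the robot, y to its left, z up, the work surface at z = 0. Lengths are in mm, angles in rad, forces in N, time in s.
With the tool pointing down it reaches from about 300 to 875 mm from the base axis. Payload 4.2 kg.
Tool frame: the origin (TCP) lies at the very end of the fingers, on their centre line; the grasp point (between the pads) lies 19 mm behind it (env.grip_depth is the distance from the TCP to the grasp point, in mm); y points along the fingers, z is the direction in which the jaws open and shut, and the axes are right-handed (so a half turn about y gives the same grasp; the last joint's range is limited). The gripper opens to 85 mm and grips with 20 to 120 N. Pads are 22 mm wide; open, the fingers measure 114 mm over their backs; the gripper's body (76 mm by 85 mm) begins 54 mm behind the grasp point. The pads swing forward as they close: fully open they stand 13 mm farther back than shut.
Start: joints at [-1.26, 0.32, 1.565, -0, 1.257, -0.02], TCP at [186.763, -543.839, 231.338] pointing down, gripper open.
Joint ranges: [-3.11, 3.11], [-0.84, 2.01], [0.21, 2.61], [-1.34, 4.49], [0.05, 2.63], [-2.56, 2.56]. Speed limits (rad/s): [2.57, 2.57, 3.14, 3.14, 3.14, 3.14].

### API

Orientations are given as a 3x3 rotation matrix whose columns are the frame's x, y, z axes.
In Python, from plant import env gives the robot as it stands.
- The arm moves only by the tool arm_command, never from a script. Its argument "commands" is a list that holds one entry, the list of rows, each a list of 6 numbers: the shift along the tool's x, y, z in mm, then the turn, a rotation vector about the tool's x, y, z in degrees. In form: [[[tx, ty, tz, wx, wy, wz], ...]]. A call has 1 to 20 rows; each row is the pose to reach, as a shift and turn from the pose measured when the call began, along the tool's axes at that moment; what a row does not reach only later rows make up. A row lasts 1/12 s, in which the tool goes at most 41.7 mm and 7.16 degrees, less where a joint would pass 70% of its speed; a pose out of reach is approached as far as the arm can. A call with a gripper value outside its range is refused whole. "jaw" is the closure, from 0 (fully open) to 1 (shut), set as the call begins (left out, the last holds). The fingers move at their own pace and stop on an object; the grip force is fixed at half the most. Time passes only in rows, so rows that repeat a pose let the fingers close. It gives the time, the measured TCP pose, the force and the opening at its end, in the units of the state.
- env.observe(): the state, without advancing time (a new reading comes with each control period).
- env.read_camera(name): name is "scene" or "top" or "wrist"; returns a dict with "image" (384x512x3 uint8, red, green, blue), "fovy" (degrees; the focal length in pixels is half the picture's height over the tangent of half this angle, whatever the lens; pixels are square), "cx", "cy" (the principal point, pixels), "rvec" (rotation vector, rad) and "tvec" (3), from world to camera coordinates, as OpenCV has them. Camera axes: x right, y down, z forward; pixel columns grow to the right and rows downward; lengths in mm; the calibration is good to about 2 mm. The wrist camera is an equidistant fisheye: a pixel r from the principal point sees the ray r / f radians off the axis. A picture is of the moment at which its call begins. There is no depth.
- env.finish_job(): hands the job in, once; it reports no verdict.
Trained networks look in the newest picture that a camera, given by its name, has taken for a name from the list of things; names that differ only in an ending like _2 or _b are one class to them, and where a whole thing is asked for, a point or a joint stands for the part that bears it (a point fixed in the world has none). Each returns a list of dicts, best first, with "conf" (0 to 1); they miss things now and then, are a little off and sometimes report something else, mostly with a low value. They report only what shows in the picture. A call takes as long as a camera call.
- env.spot_in(name, camera): "at" ([x, y, z] in mm, in world coordinates, good to about 4 mm: the middle of the surface that is visible of it).
The state is a dict: "clock": time; "joint_positions": joint angles; "dq": joint speeds; "tau": joint torques, N m; "eef_pos": TCP position; "eef_rot": TCP orientation; "force": force on the tool from outside, world axes, zero at the start; "torque": the same for the moment, N m; "opening": finger opening in mm.
Only numpy, scipy, OpenCV 4.12 (cv2) and the standard library are available. Lean on these libraries where they do the work, as an engineer would, in place of code of your own. Each camera call takes 0.05 s, during which the arm holds its last target. There are 200 camera calls.

## Working session

There is one attempt and no reset: what is moved stays moved. The work goes in short steps, Python scripts to look and compute and a tool call to move; the robot and the scene stay as the last step left them, time stands still between calls to the robot, and variables do not carry over. Pictures are saved under pics/ and viewed, about 8 in all and at most 12, crops included, and the job is handed in when it is done.

Besides the shell and the picture viewer there is one more tool, called after "Call:" in YAML: its name, and indented under it one key for each argument. arm_command: Moves the arm, as the interface text tells. Its arguments: {"type":"object","properties":{"commands":{"type":"array"},"jaw":{"type":"number"}},"required":["commands"]}

```bash
ls; mkdir -p pics
cat > h.py <<'E'
import numpy as np, cv2
from plant import env
def shot(cam,fn=None):
    r=env.read_camera(cam)
    if fn: cv2.imwrite('pics/'+fn,r['image'][:,:,::-1])
    return r
def K(r):
    h=r['image'].shape[0]; f=h/2/np.tan(np.radians(r['fovy'])/2); return f
def topix(r,P):
    R=cv2.Rodrigues(np.array(r['rvec'],float))[0]; p=R@np.array(P,float)+np.array(r['tvec'],float).ravel()
    f=K(r); return r['cx']+f*p[0]/p[2], r['cy']+f*p[1]/p[2]
def ray(r,u,v,z):
    R=cv2.Rodrigues(np.array(r['rvec'],float))[0]; t=np.array(r['tvec'],float).ravel(); f=K(r)
    d=R.T@np.array([(u-r['cx'])/f,(v-r['cy'])/f,1]); c=-R.T@t
    return c+d*(z-c[2])/d[2]
E
python3 - <<'E'
from h import *
s=env.observe(); print({k:np.round(v,3).tolist() for k,v in s.items()}, env.grip_depth)
for c in('top','scene'):
    r=shot(c,c+'0.png'); print(c,r['fovy'],r['cx'],r['cy'])
    for n in['tote','tote_handle','tote_corner','ball_center','nut0_center','nut1_center','tape_green','tape_yellow','hex_keys','stud','tin_lid']:
        print(n,[(np.round(d['at']).tolist(),round(d['conf'],2)) for d in env.spot_in(n,c)][:2])
a=cv2.imread('pics/top0.png')
cv2.imwrite('pics/t.png',cv2.resize(a,(800,600),interpolation=cv2.INTER_CUBIC))
E
```

```text
pics
{'clock': 0.0, 'joint_positions': [-1.26, 0.32, 1.566, 0.0, 1.257, -0.02], 'dq': [0.001, 0.001, 0.0, -0.001, -0.0, -0.001], 'tau': [0.001, -41.552, -23.416, -0.0, 0.008, -0.0], 'eef_pos': [186.638, -543.356, 230.503], 'eef_rot': [[-0.946, -0.001, 0.325], [-0.325, 0.002, -0.946], [-0.0, -1.0, -0.002]], 'force': [-0.32, -0.026, -0.154], 'torque': [0.03, -0.022, -0.078], 'opening': 85.944} 18.700000000000003
top 56.22636963346376 256.951147234074 192.01641335652627
tote [([512.0, 195.0, 3.0], 0.58)]
tote_handle [([508.0, 197.0, 4.0], 0.79)]
tote_corner [([509.0, 197.0, 2.0], 0.97)]
ball_center [([480.0, -268.0, 41.0], 0.74), ([581.0, 243.0, 17.0], 0.56)]
nut0_center [([613.0, 164.0, 20.0], 0.72), ([509.0, 200.0, 1.0], 0.61)]
nut1_center [([610.0, 165.0, 14.0], 0.75), ([580.0, 244.0, 16.0], 0.48)]
tape_green []
tape_yellow [([737.0, -174.0, 34.0], 0.89), ([682.0, -418.0, 5.0], 0.27)]
hex_keys [([361.0, -122.0, 6.0], 0.43)]
stud [([767.0, 152.0, 16.0], 0.57)]
tin_lid [([685.0, -417.0, 6.0], 0.62), ([359.0, -130.0, 4.0], 0.37)]
scene 46.6279937078987 252.78332321705489 191.51255755014924
tote [([521.0, 191.0, 16.0], 0.6)]
tote_handle []
tote_corner [([520.0, 192.0, 19.0], 0.64), ([484.0, -269.0, 37.0], 0.31)]
ball_center []
nut0_center []
nut1_center [([581.0, 243.0, 17.0], 0.53)]
tape_green [([743.0, -176.0, 20.0], 0.75), ([493.0, -261.0, 18.0], 0.51)]
tape_yellow [([743.0, -176.0, 21.0], 0.96)]
hex_keys [([370.0, -124.0, 4.0], 0.63)]
stud [([775.0, 160.0, 12.0], 0.57)]
tin_lid []
```

View pics/t.png

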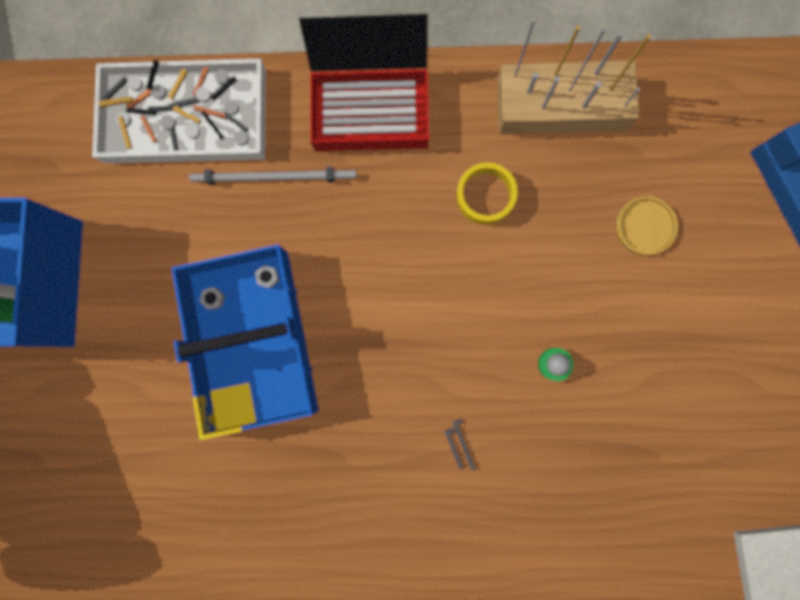

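View pics/scene0.png

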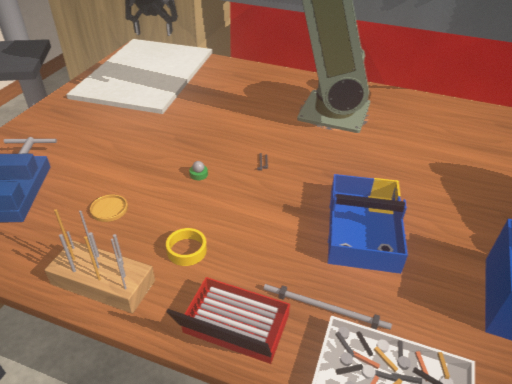

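The top view (shown at 1.5625x) has the tote rim corners at about (173,267), (283,247), (317,412) and (200,438). The yellow corner is near-left, the two nuts are in the far half, and the ball is at (557,365). The scene view agrees with this. Next I'll fit the tote pose and refine the ball position.

Run:
```python
from h import *
from scipy.optimize import least_squares
r=shot('top'); im=r['image']; q=shot('scene')
pts=[((125,80,60),(173,267)),((125,-80,60),(283,247)),((-125,-80,60),(317,412)),((-125,80,60),(200,438)),((0,80,95),(179,344)),((0,-80,95),(287,327))]
def W(p,P): c,s=np.cos(p[2]),np.sin(p[2]); return [p[0]+c*P[0]-s*P[1],p[1]+s*P[0]+c*P[1],P[2]]
F=lambda p:np.ravel([np.array(topix(r,W(p,P)))-(np.array(u)+.5)/1.5625+.5 for P,u in pts])
s=least_squares(F,[512,195,.17],x_scale=[10,10,.1],loss='soft_l1'); print(s.x,np.degrees(s.x[2]),np.round(F(s.x),1).tolist())
# overlay
k=1.0
def draw(cam,img,pp):
    sc=3; img=cv2.resize(img[:,:,::-1].copy(),None,fx=sc,fy=sc)
    px=lambda P:tuple(int(round((c+.5)*sc)) for c in topix(cam,W(pp,P)))
    for z in(0,60):
        L=[(125,80,z),(125,-80,z),(-125,-80,z),(-125,80,z)]
        for i in range(4): cv2.line(img,px(L[i]),px(L[(i+1)%4]),(255,255,255),1)
    L=[(8,80,95),(8,-80,95),(-8,-80,95),(-8,80,95)]
    for i in range(4): cv2.line(img,px(L[i]),px(L[(i+1)%4]),(0,255,0),1)
    return img
a=draw(r,im,s.x)[430:860,290:650]
b=draw(q,q['image'],s.x)[500:830,960:1240]
o=np.zeros((430,640,3),np.uint8); o[:,:360]=a[:, :360]; o[:330,360:]=b; cv2.imwrite('pics/ov.png',o)
# green tape & ball
for n,c in(('top',r),('scene',q)):
    hsv=cv2.cvtColor(c['image'],cv2.COLOR_RGB2HSV); m=cv2.inRange(hsv,(50,100,50),(80,255,255)); 
    u0,v0=map(int,topix(c,[480,-268,15])); w=np.zeros_like(m); w[v0-25:v0+25,u0-25:u0+25]=m[v0-25:v0+25,u0-25:u0+25]
    h=cv2.convexHull(cv2.findNonZero(w)); M=cv2.moments(h); u,v=M['m10']/M['m00'],M['m01']/M['m00']
    print(n,'green',u,v,ray(c,u,v,12),'area',w.sum()/255)
    cr=hsv[v0-25:v0+25,u0-25:u0+25]; g=cv2.inRange(cr,(0,0,60),(180,70,255)); ys,xs=np.nonzero(g)
    if len(xs): print(n,'ball',len(xs),ray(c,np.median(xs)+u0-25,np.median(ys)+v0-25,31))
```

```text
[5.17769441e+02 1.82467739e+02 1.86976553e-01] 10.712967354015715 [0.7, -0.6, -1.0, -2.1, -2.5, 1.9, 1.4, -0.3, -1.0, 3.9, 2.8, -0.2]
top green 355.21044546851 232.61392729134664 [ 475.77666082 -271.74620847   12.        ] area 175.0
top ball 157 [ 475.17647461 -271.23356066   31.        ]
scene green 199.14268142681425 172.84870848708488 [ 482.47754972 -266.27631988   12.        ] area 105.0
scene ball 102 [ 477.98282696 -270.57197289   31.        ]
```

View pics/ov.png

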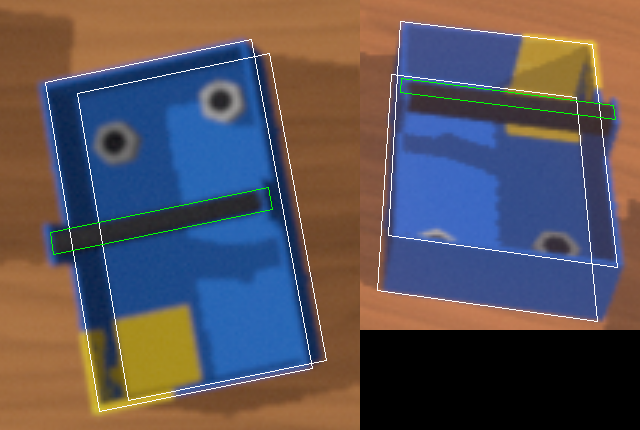

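The overlay fits well on the rim and the base. I'll check the bar by segmenting its dark pixels in both views, and start moving to above the ball.

Run:
```python
from h import *
for n,zc in(('top',95),('scene',85)):
    c=shot(n); hsv=cv2.cvtColor(c['image'],cv2.COLOR_RGB2HSV)
    u0,v0=map(int,topix(c,[515,185,85]))
    m=((c['image'].max(2)<75)).astype(np.uint8); w=np.zeros_like(m); w[v0-22:v0+22,u0-44:u0+44]=m[v0-22:v0+22,u0-44:u0+44]
    nl,lab,st,ce=cv2.connectedComponentsWithStats(w); i=1+np.argmax(st[1:,4]); ys,xs=np.nonzero(lab==i)
    (cx,cy),wh,ang=cv2.minAreaRect(np.c_[xs,ys].astype(np.float32))
    vx,vy,_,_=cv2.fitLine(np.c_[xs,ys].astype(np.float32),cv2.DIST_L2,0,.01,.01).ravel()
    p=ray(c,xs.mean(),ys.mean(),zc); e=ray(c,xs.mean()+20*vx,ys.mean()+20*vy,zc)-p
    print(n,len(xs),xs.mean(),ys.mean(),(cx,cy),wh,p,np.degrees(np.arctan2(e[1],e[0]))%180-90)
    print(' fit bar centre px',topix(c,[518,182.5,zc]))
s=env.observe(); R=s['eef_rot']; p=s['eef_pos']
print('to ball', R.T@(np.array([476,-271,110])-p), np.degrees(np.arctan2(-271,476)), np.degrees(np.arctan2(R[1,2],R[0,2])))
```

```text
top 484 144.93388429752065 217.89669421487602 (148.52536010742188, 218.1572265625) (10.987037658691406, 68.69286346435547) [514.74664291 192.92731293  95.        ] 11.183610504008115
 fit bar centre px (np.float64(149.78041893242494), np.float64(216.29854290881204))
scene 604 370.67384105960264 202.63907284768212 (369.92138671875, 202.0895233154297) (67.13916778564453, 10.507015228271484) [516.81715605 189.64102277  85.        ] 11.21368368419273
 fit bar centre px (np.float64(367.46933568251706), np.float64(202.18795647885574))
to ball [-362.15338575  121.33448027 -164.14093322] -29.65405925874682 -71.04773692625666
```

Call:
arm_command:
  commands:
    - [[-362,121,-164,0,-41,0],[-362,121,-164,0,-41,0],[-362,121,-164,0,-41,0],[-362,121,-164,0,-41,0],[-362,121,-164,0,-41,0],[-362,121,-164,0,-41,0],[-362,121,-164,0,-41,0],[-362,121,-164,0,-41,0],[-362,121,-164,0,-41,0],[-362,121,-164,0,-41,0],[-362,121,-164,0,-41,0],[-362,121,-164,0,-41,0],[-362,121,-164,0,-41,0],[-362,121,-164,0,-41,0],[-362,121,-164,0,-41,0],[-362,121,-164,0,-41,0],[-362,121,-164,0,-41,0],[-362,121,-164,0,-41,0]]

```text
clock: 2.9
eef_pos: [475.5, -271.7, 110.6]
eef_rot: [[-0.502, 0.0, 0.865], [-0.865, -0.0, -0.502], [0.0, -1.0, 0.001]]
force: [0.6, -0.3, 0.7]
opening: 85.5
```

Run:
```python
from h import *
r=shot('wrist','w1.png'); s=env.observe(); R,p=s['eef_rot'],s['eef_pos']
print(s['clock'],np.round(p,1),np.round(R,3).tolist(),s['joint_positions'],s['opening'])
for cam in('wrist','top'):
  if cam=='top': shot('top')
  for n in('ball_center','tape_green'): print(cam,n,[(np.round(d['at'],1).tolist(),round(d['conf'],2)) for d in env.spot_in(n,cam)])
print(r['fovy'],r['cx'],r['cy'])
# ball/tape by pixels: predicted pixel of (476,-271,29) in fisheye
Rw=cv2.Rodrigues(np.array(r['rvec'],float))[0]; t=np.ravel(r['tvec'])
f=K(r)
def fe(P):
    c=Rw@np.array(P,float)+t; th=np.arctan2(np.hypot(c[0],c[1]),c[2]); k=f*th/np.hypot(c[0],c[1]); return r['cx']+k*c[0],r['cy']+k*c[1]
for P in([476,-271,29],[486,-271,29],[476,-261,29]): print(P,fe(P))
```

```text
2.95 [ 475.6 -271.6  110.5] [[-0.501, 0.0, 0.865], [-0.865, -0.0, -0.501], [0.0, -1.0, 0.0]] [-5.39859596e-01  3.82454200e-01  1.80132306e+00 -6.26699478e-05
  9.57390148e-01 -1.45067088e-02] 85.35904368451855
wrist ball_center [([474.9, -268.3, 43.1], 0.91)]
wrist tape_green [([481.7, -265.5, 18.5], 0.94)]
top ball_center [([478.0, -269.1, 43.8], 0.61)]
top tape_green [([475.6, -263.2, 20.1], 0.76)]
65.70646984690485 255.87001933835913 189.0213118291325
[476, -271, 29] (np.float64(256.751059606943), np.float64(195.09024457324992))
[486, -271, 29] (np.float64(267.78588258300954), np.float64(188.97279222649505))
[476, -261, 29] (np.float64(250.33764193751946), np.float64(184.49353084380752))
```

View pics/w1.png

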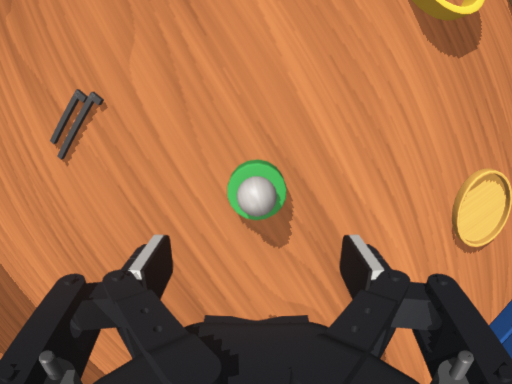

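The wrist view has the ball at (257,195), the predicted pixel, centred between the fingers. I'll descend and grip it.

Call:
arm_command:
  commands:
    - [[0,30,0,0,0,0],[0,55,0,0,0,0],[0,75,0,0,0,0],[0,85,0,0,0,0],[0,92,0,0,0,0],[0,92,0,0,0,0],[0,92,0,0,0,0]]

```text
clock: 3.78
eef_pos: [476.4, -271.5, 18.8]
eef_rot: [[-0.501, 0.001, 0.866], [-0.866, -0.001, -0.501], [0.0, -1.0, 0.001]]
force: [-0.1, -0.5, 0.1]
opening: 85.3
```

Call:
arm_command:
  commands:
    - [[0,0,0,0,0,0],[0,0,0,0,0,0],[0,0,0,0,0,0],[0,0,0,0,0,0],[0,0,0,0,0,0],[0,0,0,0,0,0],[0,0,0,0,0,0],[0,0,0,0,0,0],[0,0,0,0,0,0],[0,0,0,0,0,0],[0,0,0,0,0,0],[0,0,0,0,0,0]]
  jaw: 1

```text
clock: 4.78
eef_pos: [476.6, -271.6, 19.5]
eef_rot: [[-0.501, 0.002, 0.866], [-0.866, -0.001, -0.501], [0.0, -1.0, 0.002]]
force: [-1.4, 1.1, 5.4]
opening: 28.9
```

Run:
```python
from h import *
r=shot('wrist'); im=r['image'][130:290,150:360,::-1]; a=cv2.resize(im,None,fx=3,fy=3,interpolation=cv2.INTER_CUBIC); cv2.imwrite('pics/w2.png',a)
s=env.observe(); print(s['clock'],s['opening'],s['force'],s['eef_pos'])
```

```text
4.8333 28.578121088444142 [-1.27633004  0.86736619  5.18664357] [ 476.58222851 -271.59252386   19.52807879]
```

View pics/w2.png

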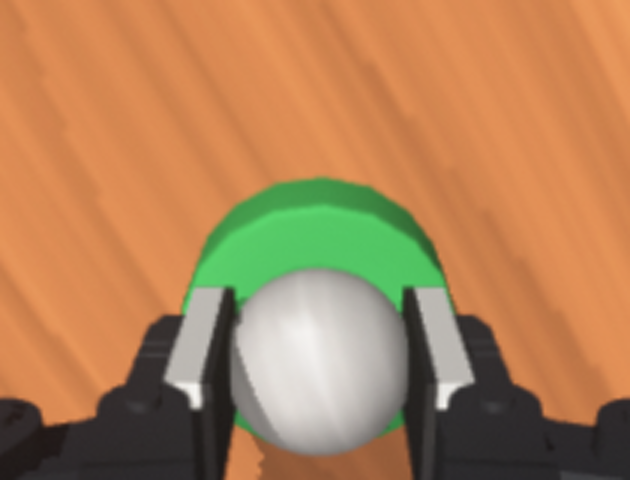

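The ball sits squarely between the pads, with the tips just touching the tape top, which explains the 5 N upward. I'll do a small test lift.

Call:
arm_command:
  commands:
    - [[0,-2,0,0,0,0],[0,-4,0,0,0,0],[0,-7,0,0,0,0],[0,-10,0,0,0,0],[0,-10,0,0,0,0],[0,-10,0,0,0,0]]

```text
clock: 5.33
eef_pos: [476.7, -271.6, 29.7]
eef_rot: [[-0.501, 0.002, 0.866], [-0.866, -0.001, -0.501], [0.0, -1.0, 0.002]]
force: [-0.2, 0.4, -1.4]
opening: 29.0
```

Run:
```python
from h import *
r=shot('wrist'); im=r['image'][130:290,150:360,::-1]; a=cv2.resize(im,None,fx=3,fy=3,interpolation=cv2.INTER_CUBIC); 
q=shot('scene'); u,v=map(int,topix(q,[476,-271,30])); b=cv2.resize(q['image'][v-30:v+30,u-20:u+20,::-1],(240,360),interpolation=cv2.INTER_CUBIC)
o=np.zeros((480,630+240+0,3),np.uint8)[:, :800]; o=np.zeros((480,800,3),np.uint8); o[:,:560]=a[:,35:595]; o[:360,560:]=b
cv2.imwrite('pics/w3.png',o)
s=env.observe(); print(s['clock'],s['opening'],s['force'],s['eef_pos'])
```

```text
5.4333 28.86597240000451 [ 0.07705041 -0.19742654 -1.86604976] [ 476.46889513 -271.52860973   29.42724787]
```

View pics/w3.png

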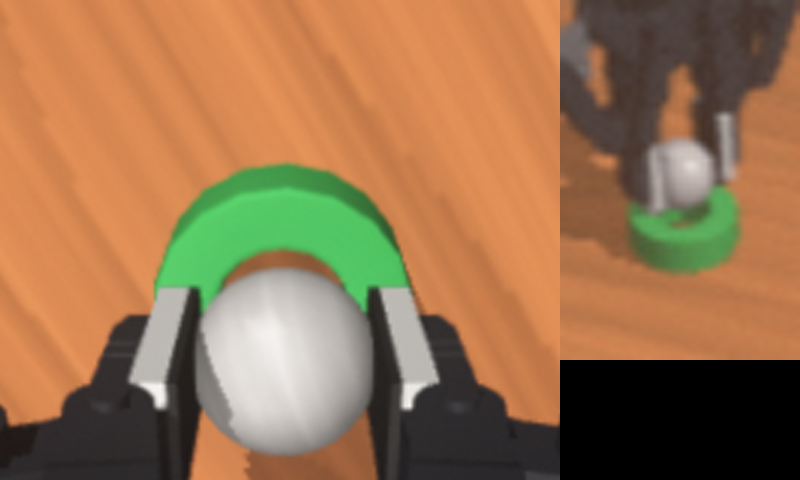

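The ball is held clear of the roll: it shows between the pads with the hole visible below. Next I'll lift and carry it over the yellow half of the tote, tote-local (-66,15) ≈ world (448,187).

Call:
arm_command:
  commands:
    - [[0,-35,0,0,0,0],[0,-70,0,0,0,0],[0,-105,0,0,0,0],[0,-120,0,0,0,0],[-20,-120,-13,0,-2,0],[-45,-120,-30,0,-5,0],[-75,-120,-50,0,-8,0],[-105,-120,-70,0,-11,0],[-135,-120,-90,0,-14,0],[-165,-120,-110,0,-17,0],[-195,-120,-130,0,-20,0],[-225,-120,-150,0,-24,0],[-255,-120,-170,0,-27,0],[-285,-120,-190,0,-30,0],[-315,-120,-209,0,-33,0],[-340,-120,-226,0,-36,0],[-360,-120,-239,0,-39,0],[-375,-120,-249,0,-41,0],[-383,-120,-254,0,-41,0],[-383,-120,-254,0,-41,0]]

```text
clock: 7.1
eef_pos: [448.1, 188.7, 148.8]
eef_rot: [[0.192, 0.001, 0.981], [-0.981, -0.001, 0.192], [0.001, -1.0, 0.001]]
force: [0.8, -1.0, -1.0]
opening: 29.0
```

Run:
```python
from h import *
r=shot('wrist','w4.png'); s=env.observe(); print(s['clock'],s['opening'],s['force'],s['eef_pos'],np.round(s['eef_rot'],3).tolist(),np.round(s['joint_positions'],2))
Rw=cv2.Rodrigues(np.array(r['rvec'],float))[0]; t=np.ravel(r['tvec']); f=K(r)
def fe(P):
    c=Rw@np.array(P,float)+t; th=np.arctan2(np.hypot(c[0],c[1]),c[2]); k=f*th/np.hypot(c[0],c[1]); return int(r['cx']+k*c[0]),int(r['cy']+k*c[1])
im=r['image'][:,:,::-1].copy(); a=np.radians(11)
W=lambda x,y,z:(516+np.cos(a)*x-np.sin(a)*y,185+np.sin(a)*x+np.cos(a)*y,z)
L=[(125,80,60),(125,-80,60),(-125,-80,60),(-125,80,60)]; B=[(8,80,95),(8,-80,95),(-8,-80,95),(-8,80,95)]
for Q in(L,B):
    for i in range(4):
        for k in range(20):
            P=np.array(Q[i])+(np.array(Q[(i+1)%4])-np.array(Q[i]))*k/20
            cv2.circle(im,fe(W(*P)),1,(255,255,255),-1)
cv2.imwrite('pics/w4.png',im)
```

```text
7.15 28.302725294744683 [ 0.41205539 -0.40736268 -1.59940963] [448.02024178 187.45173687 148.79665402] [[0.191, 0.001, 0.982], [-0.982, -0.001, 0.191], [0.002, -1.0, 0.001]] [ 0.37  0.25  1.89 -0.    1.    0.18]
```

View pics/w4.png

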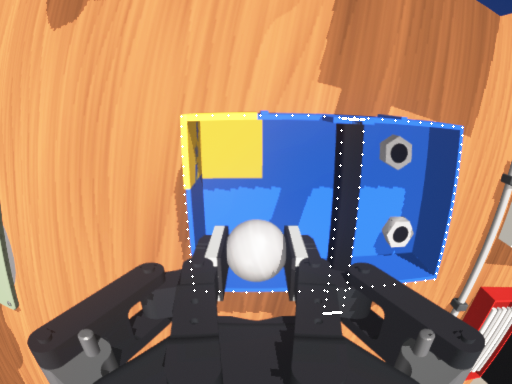

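The overlay matches the tote. For clearance to the bar I'll turn the jaws to run along tote y while centring on y, and then descend.

Call:
arm_command:
  commands:
    - [[3,0,0,0,-7,0],[6,0,0,0,-14,0],[9,0,0,0,-21,0],[12,0,0,0,-28,0],[15,0,0,0,-35,0],[15,0,0,0,-42,0],[15,0,0,0,-49,0],[15,0,0,0,-56,0],[15,0,0,0,-63,0],[15,0,0,0,-70,0],[15,0,0,0,-77,0],[15,0,0,0,-84,0],[15,0,0,0,-90,0],[15,0,0,0,-90,0],[15,0,0,0,-90,0]]

```text
clock: 8.4
eef_pos: [450.9, 171.5, 148.7]
eef_rot: [[0.982, 0.001, -0.186], [0.186, -0.002, 0.982], [0.0, -1.0, -0.002]]
force: [0.2, 0.2, -1.8]
opening: 28.8
```

Call:
arm_command:
  commands:
    - [[0,20,0,0,0,0],[0,45,0,0,0,0],[0,70,0,0,0,0],[0,90,0,0,0,0],[0,105,0,0,0,0],[0,115,0,0,0,0],[0,121,0,0,0,0],[0,125,0,0,0,0],[0,128,0,0,0,0],[0,130,0,0,0,0],[0,132,0,0,0,0],[0,133,0,0,0,0],[0,134,0,0,0,0],[0,134,0,0,0,0],[0,134,0,0,0,0]]

```text
clock: 9.65
eef_pos: [451.0, 171.4, 14.9]
eef_rot: [[0.982, 0.001, -0.186], [0.186, -0.002, 0.982], [0.001, -1.0, -0.002]]
force: [-0.8, 0.7, -1.1]
opening: 29.2
```

Call:
arm_command:
  commands:
    - [[0,1,0,0,0,0],[0,1.5,0,0,0,0],[0,2,0,0,0,0],[0,2.5,0,0,0,0],[0,2.5,0,0,0,0],[0,2.5,0,0,0,0]]

```text
clock: 10.15
eef_pos: [451.1, 171.3, 12.4]
eef_rot: [[0.983, 0.001, -0.186], [0.186, -0.002, 0.983], [0.001, -1.0, -0.002]]
force: [0.1, -0.1, -1.3]
opening: 29.1
```

Call:
arm_command:
  commands:
    - [[0,0.5,0,0,0,0],[0,1,0,0,0,0],[0,1.5,0,0,0,0],[0,1.5,0,0,0,0],[0,1.5,0,0,0,0]]

```text
clock: 10.57
eef_pos: [451.2, 171.3, 11.1]
eef_rot: [[0.982, 0.001, -0.186], [0.186, -0.002, 0.982], [0.001, -1.0, -0.002]]
force: [-0.2, -0.1, 2.9]
opening: 28.8
```

The force reads +2.9 N, so the ball is touching the floor. I'll release it by opening partway.

Call:
arm_command:
  commands:
    - [[0,0,0,0,0,0],[0,0,0,0,0,0],[0,0,0,0,0,0],[0,0,0,0,0,0],[0,0,0,0,0,0],[0,0,0,0,0,0],[0,0,0,0,0,0],[0,0,0,0,0,0]]
  jaw: 0.4

```text
clock: 11.23
eef_pos: [451.2, 171.3, 11.1]
eef_rot: [[0.982, 0.001, -0.186], [0.186, -0.002, 0.982], [0.001, -1.0, -0.002]]
force: [-0.4, 0.2, -0.0]
opening: 51.2
```

Call:
arm_command:
  commands:
    - [[0,-15,0,0,0,0],[0,-40,0,0,0,0],[0,-75,0,0,0,0],[0,-110,0,0,0,0],[0,-140,0,0,0,0],[0,-150,0,0,0,0],[0,-150,0,0,0,0]]

```text
clock: 11.82
eef_pos: [452.6, 172.2, 163.9]
eef_rot: [[0.982, 0.007, -0.186], [0.186, 0.0, 0.982], [0.007, -1.0, -0.001]]
force: [0.2, -0.5, -0.7]
opening: 51.0
```

Run:
```python
from h import *
s=env.observe(); R,p=s['eef_rot'],s['eef_pos']; print(s['clock'],p,s['opening'],s['joint_positions'])
r=shot('wrist'); q=shot('top','t2.png')
for c in('wrist','top'):
  for n in('ball_center','nut0_center','tote_handle'): print(c,n,[(np.round(d['at'],1).tolist(),round(d['conf'],2)) for d in env.spot_in(n,c)])
v0,u0=217,145; im=q['image'][v0-70:v0+80,u0-75:u0+75,::-1]
o=np.zeros((450,800,3),np.uint8); o[:,:450]=cv2.resize(im,(450,450)); o[:262,450:]=cv2.resize(r['image'][:,:,::-1],(350,262)); cv2.imwrite('pics/t2.png',o)
print(R.T@(np.array([515,186,150])-p))
```

```text
11.8167 [452.61513926 172.21013576 163.88532061] 50.99696168022261 [ 0.34119899  0.23166115  1.87364925 -0.00245614  1.02913206 -1.41573421]
wrist ball_center [([451.6, 170.0, 34.0], 0.63)]
wrist nut0_center []
wrist tote_handle [([474.0, 179.8, -1.3], 0.88)]
top ball_center [([454.9, 163.7, 33.3], 0.51)]
top nut0_center [([609.9, 163.3, 18.9], 0.55)]
top tote_handle [([524.7, 191.5, 4.2], 0.93)]
[63.75739504 14.3549416   1.93999051]
```

View pics/t2.png

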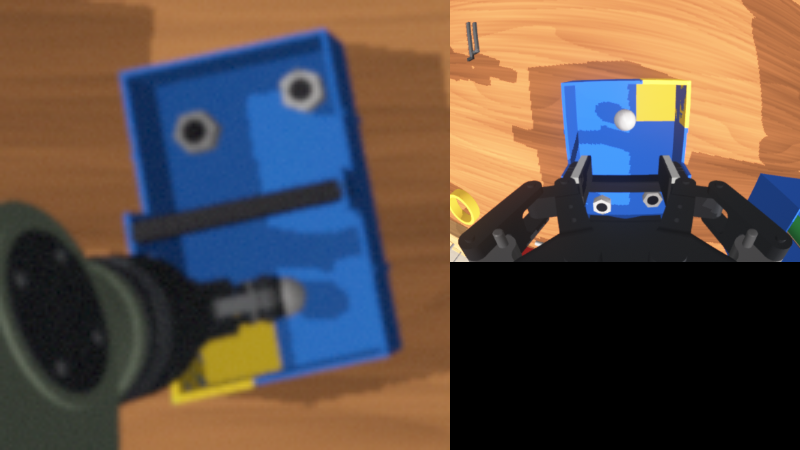

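The ball lies alone in the tote's near half, with both nuts still in the far half. Next I'll turn back and go above the bar.

Call:
arm_command:
  commands:
    - [[10,4,0,0,7,0],[20,8,0,0,14,0],[30,12,1,0,21,0],[40,14,1,0,28,0],[50,14,2,0,35,0],[58,14,2,0,42,0],[64,14,2,0,49,0],[64,14,2,0,56,0],[64,14,2,0,63,0],[64,14,2,0,70,0],[64,14,2,0,77,0],[64,14,2,0,84,0],[64,14,2,0,90,0],[64,14,2,0,90,0],[64,14,2,0,90,0],[64,14,2,0,90,0]]

```text
clock: 13.55
eef_pos: [512.8, 185.2, 145.4]
eef_rot: [[0.189, -0.002, 0.982], [-0.982, -0.003, 0.189], [0.003, -1.0, -0.002]]
force: [-0.4, -0.2, -0.5]
opening: 51.1
```

Run:
```python
from h import *
s=env.observe(); print(s['eef_pos'],np.round(s['eef_rot'],3).tolist(),s['joint_positions'])
r=shot('wrist','w5.png')
```

```text
[512.80011415 185.21426368 145.37383322] [[0.189, -0.002, 0.982], [-0.982, -0.003, 0.189], [0.003, -1.0, -0.002]] [ 0.32677014  0.34423344  1.75990817 -0.00250629  1.04019545  0.13838197]
```

View pics/w5.png

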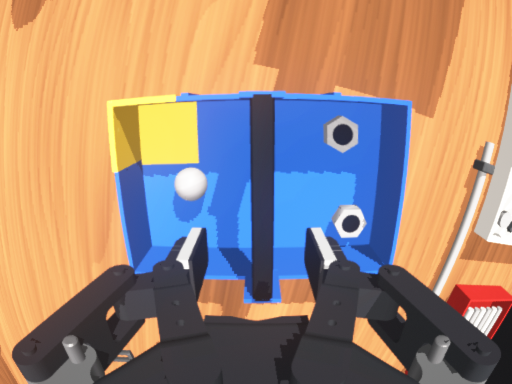

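The bar is at column 262 and the finger middle at about 257, so it needs about 2 mm in +z. I'll descend and grip the bar.

Call:
arm_command:
  commands:
    - [[0,20,2,0,0,0],[0,45,2,0,0,0],[0,65,2,0,0,0],[0,76,2,0,0,0],[0,80,2,0,0,0],[0,80,2,0,0,0],[0,80,2,0,0,0]]

```text
clock: 14.18
eef_pos: [515.1, 185.5, 65.9]
eef_rot: [[0.188, -0.001, 0.982], [-0.982, -0.003, 0.188], [0.002, -1.0, -0.001]]
force: [-0.2, -0.5, 1.3]
opening: 51.0
```

Call:
arm_command:
  commands:
    - [[0,0,0,0,0,0],[0,0,0,0,0,0],[0,0,0,0,0,0],[0,0,0,0,0,0],[0,0,0,0,0,0],[0,0,0,0,0,0],[0,0,0,0,0,0],[0,0,0,0,0,0],[0,0,0,0,0,0],[0,0,0,0,0,0]]
  jaw: 1

```text
clock: 15.02
eef_pos: [516.1, 185.8, 67.1]
eef_rot: [[0.189, 0.002, 0.982], [-0.982, -0.002, 0.189], [0.002, -1.0, 0.001]]
force: [0.9, -0.1, 5.8]
opening: 14.8
```

Call:
arm_command:
  commands:
    - [[0,-4,0,0,0,0],[0,-10,0,0,0,0],[0,-18,0,0,0,0],[0,-30,0,0,0,0],[0,-45,0,0,0,0],[0,-60,0,0,0,0],[0,-75,0,0,0,0],[0,-90,0,0,0,0],[0,-105,0,0,0,0],[0,-120,0,0,0,0],[0,-135,0,0,0,0],[0,-150,0,0,0,0],[0,-163,0,0,0,0],[0,-173,0,0,0,0],[0,-179,0,0,0,0],[0,-182,0,0,0,0],[0,-182,0,0,0,0],[0,-182,0,0,0,0]]

```text
clock: 16.52
eef_pos: [515.3, 186.0, 248.4]
eef_rot: [[0.189, 0.0, 0.982], [-0.982, -0.002, 0.189], [0.002, -1.0, -0.0]]
force: [-0.4, -0.4, -6.5]
opening: 14.8
```

Run:
```python
from h import *
from scipy.spatial.transform import Rotation as Ro
s=env.observe(); R=s['eef_rot']; print(s['eef_pos'],s['force'],s['torque'],s['opening'],np.round(s['joint_positions'],2))
# tote axes in tool frame: tx=tool z, ty=-tool x, tz=-tool y
T=np.c_[[0,0,1],[-1,0,0],[0,-1,0]]
# tilt axis in tote frame so that downhill = d=(-c,s): up-vector tilts toward d: axis=zxd
for th,ph in((15,30),(30,30),(40,30),(40,45)):
    d=np.array([-np.cos(np.radians(ph)),np.sin(np.radians(ph)),0]); ax=np.cross([0,0,1],d)
    w=T@(ax*th); Rn=R@Ro.from_rotvec(np.radians(w)).as_matrix(); tot=Rn@T
    print(th,ph,np.round(w,1),'x axis z',tot[2,0].round(2),'y axis z',tot[2,1].round(2))
```

```text
[515.31811696 186.02263763 248.37704593] [-0.42969207 -0.35973885 -6.454428  ] [ 0.00495541 -0.0098868   0.01541359] 14.750578984710058 [ 0.33  0.27  1.6  -0.    1.28  0.14]
15 30 [13.   0.  -7.5] x axis z 0.22 y axis z -0.13
30 30 [ 26.   0. -15.] x axis z 0.43 y axis z -0.25
40 30 [ 34.6   0.  -20. ] x axis z 0.56 y axis z -0.32
40 45 [ 28.3   0.  -28.3] x axis z 0.45 y axis z -0.46
```

The tote is up: load 6.5 N, grip steady. I'll tilt gradually toward the yellow corner.

Call:
arm_command:
  commands:
    - [[0,0,0,1.5,0,-0.9],[0,0,0,3,0,-1.7],[0,0,0,5,0,-2.9],[0,0,0,7,0,-4],[0,0,0,9,0,-5.2],[0,0,0,11,0,-6.4],[0,0,0,13,0,-7.5],[0,0,0,15,0,-8.7],[0,0,0,17,0,-9.8],[0,0,0,19,0,-11],[0,0,0,20.5,0,-11.8],[0,0,0,22,0,-12.7],[0,0,0,23.5,0,-13.6],[0,0,0,25,0,-14.4],[0,0,0,26.5,0,-15.3],[0,0,0,28,0,-16.2],[0,0,0,29.5,0,-17],[0,0,0,31,0,-18],[0,0,0,31,0,-18],[0,0,0,31,0,-18]]

```text
clock: 18.18
eef_pos: [514.3, 185.9, 247.0]
eef_rot: [[0.1, 0.55, 0.829], [-0.95, -0.195, 0.244], [0.296, -0.812, 0.503]]
force: [-0.8, -0.3, -5.8]
opening: 15.0
```

```bash
cat > chk.py <<'E'
from h import *
import sys
s=env.observe(); R=s['eef_rot']; p=s['eef_pos']; print(s['clock'],p,s['force'],s['torque'],s['opening'],np.round(s['joint_positions'],2))
T=np.c_[[0,0,1],[-1,0,0],[0,-1,0]]; Rt=R@T; o=p-Rt@np.array([0,0,67.]) # tote origin assuming no slip
print('tilt',np.degrees(np.arccos(Rt[2,2])),'corner',o+Rt@[-121,76,4])
r=shot('wrist'); q=shot('top')
Rw=cv2.Rodrigues(np.array(r['rvec'],float))[0]; t=np.ravel(r['tvec']); f=K(r)
def fe(P):
    c=Rw@np.array(P,float)+t; th=np.arctan2(np.hypot(c[0],c[1]),c[2]); k=f*th/np.hypot(c[0],c[1]); return int(r['cx']+k*c[0]),int(r['cy']+k*c[1])
a=r['image'][:,:,::-1].copy()
C=np.array([-121,76,4])
for k in np.linspace(0,np.pi/2,25): # 95 mm arc at floor+8
    cv2.circle(a,fe(o+Rt@(C+[95*np.cos(k),-95*np.sin(k),8])),1,(255,255,255),-1)
for P in((125,80,60),(125,-80,60),(-125,-80,60),(-125,80,60)): cv2.circle(a,fe(o+Rt@np.array(P)),3,(0,0,255),-1)
for c in('wrist','top'):
  for n in('ball_center','nut0_center'):
    print(c,n,[(np.round(Rt.T@(np.array(d['at'])-o)).tolist(),round(d['conf'],2)) for d in env.spot_in(n,c)])
u,v=map(int,topix(q,o)); b=q['image'][max(v-75,0):v+75,max(u-70,0):u+70,::-1]
im=np.zeros((384,800,3),np.uint8); im[:,:512]=a; im[:309,512:]=cv2.resize(b,(288,309)); cv2.imwrite('pics/'+sys.argv[1],im)
E
python3 chk.py c1.png
```

```text
18.1833 [514.2886755  185.90815366 247.03821734] [-0.83640036 -0.312886   -5.75605592] [ 0.31229714  0.73523869 -0.02433586] 15.009129663468835 [ 0.6   0.11  1.96 -0.71  0.81  0.85]
tilt 35.72150492383601 corner [441.04970296 216.26565878 112.50021236]
wrist ball_center [([-161.0, 139.0, -87.0], 0.72), ([-98.0, 60.0, 34.0], 0.71)]
wrist nut0_center []
top ball_center [([-96.0, 53.0, 31.0], 0.57)]
top nut0_center [([-102.0, 24.0, 19.0], 0.52), ([-129.0, -521.0, -341.0], 0.43)]
```

View pics/c1.png

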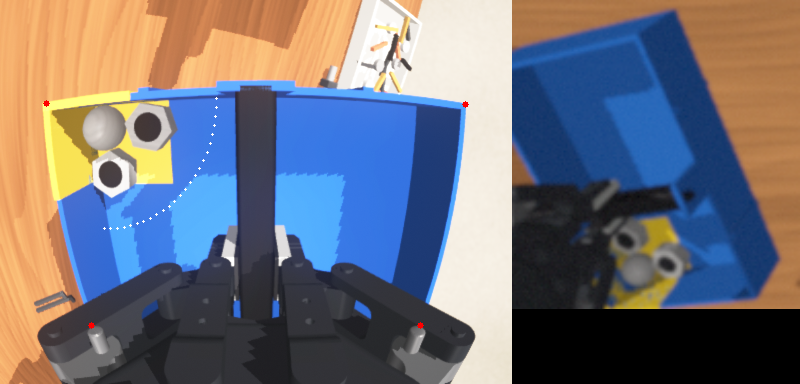

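The ball and both nuts are in the yellow corner, well inside the 95 mm arc. The rim markers match the picture, so the grip hasn't slipped. I'll settle briefly and check that everything is still.

Call:
arm_command:
  commands:
    - [[0,0,0,0,0,0],[0,0,0,0,0,0],[0,0,0,0,0,0],[0,0,0,0,0,0],[0,0,0,0,0,0],[0,0,0,0,0,0],[0,0,0,0,0,0],[0,0,0,0,0,0],[0,0,0,0,0,0],[0,0,0,0,0,0],[0,0,0,0,0,0],[0,0,0,0,0,0]]

```text
clock: 19.48
eef_pos: [515.5, 185.9, 248.5]
eef_rot: [[0.098, 0.553, 0.828], [-0.95, -0.195, 0.243], [0.296, -0.81, 0.506]]
force: [-0.9, 0.2, -6.3]
opening: 15.2
```

```bash
python3 chk.py c2.png && python3 -c "
import cv2,numpy as np
a,b=[cv2.imread('pics/c%d.png'%i)[:,:512].astype(int) for i in(1,2)]; d=abs(a-b).max(2)[80:320,40:240]; print('changed px in corner region',(d>40).sum())
from plant import env; print(abs(np.array(env.observe()['dq'])).max()); env.finish_job()"
```

```text
19.4833 [515.52427865 185.90674852 248.48873849] [-0.94998981  0.19112663 -6.29476153] [0.27773916 0.75886557 0.02467093] 15.24010902603787 [ 0.6   0.11  1.96 -0.72  0.81  0.85]
tilt 35.884520488421146 corner [442.74968574 216.42101395 113.73437592]
wrist ball_center [([-98.0, 62.0, 32.0], 0.68)]
wrist nut0_center [([-102.0, 30.0, 18.0], 0.78), ([-163.0, 143.0, -88.0], 0.61)]
top ball_center [([-99.0, 52.0, 28.0], 0.5)]
top nut0_center []
changed px in corner region 2174
0.0008581711247543974
the job is handed in; nothing more can be done
```

I handed the job in at about 19.5 s. The ball was lowered into the tote until it touched the floor (about 3 N) and released there. The tote was then lifted by its bar and tilted toward the yellow corner.

**Last checks that passed:**
- **Tilt and height:** the tilt is about 36° and the yellow corner about 114 mm above the bench, computed from the arm pose assuming the bar has not slipped in the grip. The rim markers in the picture taken before the settle agreed.
- **Grip:** steady, with the tote's load at about 6.3 N.
- **Stillness:** joint speeds were near zero.
- **Contents:** that same picture showed the ball and both nuts together on the yellow patch, well inside the 95 mm arc.

**Checks that failed or disagreed:**
- **Picture difference:** comparing the corner before and after the settle gave 2174 changed pixels, so it did not confirm that nothing moved. I put that down to noise and a roughly 1.5 mm settle of the arm. I did not view the second picture, but the ball's position from the detector agreed within about 3 mm.
- **Detectors:** they gave some stray low-confidence hits away from the tote, and in the last pass they found only one nut, in the wrist view.
- **Opening reading:** it showed 29 mm on the 32 mm ball and 15 mm on the 16 mm bar. Both grips held anyway.
- **Bystanders:** I did not re-measure their positions at the end. The fingertips pressed lightly on the green roll (about 5 N) while gripping the ball, and the roll still looked in place after the lift.

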